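Put the drill battery on charge under its drop-down hatch

ROBOT

A 6-joint arm with a two-finger parallel gripper is mounted at the origin on the work surface. World frame = base frame: x ahead of the robot, y to its left, z up, the work surface at z = 0. Lengths are in m, angles in rad, forces in N, time in s.
With the tool pointing down it reaches from about 0.4 to 0.825 m from the base axis. Payload 7 kg.
Tool frame: the origin (TCP) lies at the very end of the fingers, on their centre line; the grasp point (between the pads) lies 19 mm behind it; z points along the fingers, y is the line along which they close (so a half turn about z gives the same grasp; the last joint's range is limited). The gripper opens to 88 mm and grips with 3 to 60 N. Pads are 19 mm wide; open, the fingers measure 130 mm over their backs; the gripper's body (78 mm by 193 mm) begins 47 mm behind the grasp point.
Start: joints at [0.288, 0.359, 0.012, 0, -1.224, -0.288], TCP at [0.675, -0, 0.227] pointing down, gripper open.
Joint ranges: [-3.07, 3.07], [-1.43, 2.12], [-1.02, 1.25], [-3.03, 1.67], [-3.05, -0], [-3.03, 3.03]. Speed limits (rad/s): [2.39, 2.39, 3.01, 3.14, 3.14, 3.14].

INTERFACE

Orientations are given as [roll, pitch, yaw] about the fixed x, y, z axes, in that order (R = Rz(yaw) Ry(pitch) Rx(roll)).
In Python, from station import * gives the robot as it stands.
- The arm moves only by the tool servo_tool, never from a script. Its argument "moves" is a list of rows, each an object of numbers: "jaw": the opening, from 0 (shut) to 1 (fully open); "dx", "dy", "dz": the shift along the world's x, y, z in m; "roll": the turn about the world's z in degrees. A call has exactly 10 rows; each row shifts and turns the commanded pose from where the row before left it; what a row does not reach is not made up. A row lasts 1/8 s, in which the tool goes at most 62.5 mm and 10.7 degrees, less where a joint would pass 70% of its speed; a pose out of reach is approached as far as the arm can. A call with a gripper value outside its range is refused whole. The fingers move at their own pace and stop on an object; "newtons" is the grip in N (left out, the last holds). Time passes only in rows, so rows that do not move let the fingers close, or fill a call up. It gives the time, the measured TCP pose, the force, the opening and the grip force at its end, in the units of the state.
- get_state(): the state, without advancing time (a new reading comes with each control period).
- grab_frame(name): name is "scene" or "side" or "wrist"; returns (picture, depth): 480x640x3 uint8, red, green, blue; 480x640 float32, m along the optical axis (not along the pixel's ray), 0 where there is no reading.
- calibration(name): a dict with "intrinsics" (3x3 intrinsics, pixels), "R" (3x3) and "t" (3): a world point X has camera coordinates R X + t. Camera axes: x right, y down, z forward; pixel columns grow to the right and rows downward; lengths in m; the calibration is good to about 2 mm. A picture is of the moment at which its call begins: read the wrist's pose just before it. calibration takes no time and is no camera call; for the wrist camera it gives the pose at the moment of the call.
- job_done(): hands the job in; it is judged then, once.
The state is a dict: "t": time; "q": joint angles; "qd": joint speeds; "joint_efforts": joint torques, N m; "eef_pos": TCP position; "ee_rot": TCP orientation; "force": force on the tool from outside, world axes, zero at the start; "moment": the same for the moment, N m; "width": finger opening in m; "gripper_force": force on a finger pad.
Only numpy, scipy, OpenCV 4.12 (cv2) and the standard library are available. Lean on these libraries where they do the work, as an engineer would, in place of code of your own. Each camera call takes 0.05 s, during which the arm holds its last target. There are 200 camera calls.

TASK

Pull the yellow hatch of the charging station all the way down, put the green-topped drill battery in the bay the right way up and press it firmly until its green shoulder sits flush on the deck, and only then push the hatch back up until it is fully shut. Leave the carton, the drill and the screwdriver where they are.

Things in the scene. Friction and masses are not known exactly. Their poses are not given: they have to be found in the camera images.
- charger: Charging station fixed to the bench: grey plinth 180 mm wide, 50 mm high (its top is the deck), black cheeks and rear wall, yellow hatch. Origin on the table midway below the hatch hinge; x points from hinge to rear, y along the hinge, z up; the hatch opens to -x (about world -y). Plinth x -14 to 146 mm. Rear wall x 130 to 140, top 155 mm over the table. Cheeks at y +-80 to 88; clear between them.
- hatch (a joint): Angle of the bottom-hinged yellow hatch, rad. 0 = shut: it slopes 45 degrees from the hinge up and back towards charger +x, over the bay. Grows as it is pulled over and down; 2.356 = fully open, level, pointing to charger -x. Both are hard stops. Starts between 0 and 0.3. Stiff hinge: it stays where it is left and takes 2 to 4 N at the bar.
- hatch_hinge (a point): Middle of the hatch's hinge line, 50 mm above the charger's origin; the axis runs along charger y. The hatch panel is 184 mm wide and 8 mm thick, with its inner face in the plane of the hinge line, and ends 170 mm from the hinge.
- hatch_bar (a point): Middle of the steel handle bar along the hatch's free edge: round, 10 mm thick, 120 mm long, parallel to the hinge, 215 mm from it and 4 mm outside the inner face (outside is up-front when shut, the underside when open). An open gap, 40 mm by 100 mm wide, lies between bar and panel for the fingers. About 205 mm above the table when shut, 46 mm when open.
- bay (a point): Centre of the bay's mouth, level with the deck (charger x 60, y 0, z 50 mm). Opening 52 mm along charger x, 88 mm along y, outlined in yellow. A stiff contact plate 20 mm down holds the battery 8 mm proud; about 12 N in all (battery's weight included) pushes it down and it stays down. Home: green shoulder on the deck, battery's origin 28 mm below this point.
- battery: Loose drill battery, about 0.35 kg: black foot 84 x 48 mm, 28 mm high, under a green shoulder 96 x 58 mm, 14 mm high; 42 mm in all. Origin at the centre of its underside, x along its length, z up. The foot enters the bay with 2 mm to spare on each side, its length along charger y, either way round. It starts upright on the table.
- carton: Small closed cardboard carton 75 x 55 x 45 mm, loose; origin at the centre of its underside. To be left alone.
- drill: Cordless drill without battery lying on its side, green body and black chuck 155 mm long along its x axis plus a 45 mm bit, black grip reaching 153 mm to its -y, 56 mm high; origin on the table under the motor body. To be left alone.
- screwdriver: Red-handled screwdriver lying on the table, 200 mm long along its x axis (handle to -x, 26 mm thick), origin under its middle. To be left alone.
Not all that is in view belongs to the job. Of the things like the battery, leave any that is pink or red; of the rest the larger one is meant.

How it is judged:
On the way, in this order (a step that is already met when the one before it is completed fails the run):
1. the hatch is pulled all the way down (within about 0.15 rad of its open stop) (value of joint hatch above 2.2 rad), for 0.2 s.
2. with the hatch still down, the battery is in the bay, pressed home with its shoulder flush on the deck (z of battery in the frame of bay between -0.032 and -0.0255 m and horizontal distance between battery and bay below 0.006 m and angle between the x axis of battery and the y axis of charger, either way round below 0.15 rad and angle between battery's own z axis and vertical below 0.06 rad and value of joint hatch above 1.6 rad), for 0.2 s.
At the end, for the whole second after the job is handed in: The hatch is shut (within 0.08 rad of its closed stop) and the battery rests upright in the bay, shoulder flush on the deck within 2.5 mm, centred within 6 mm and its length within 0.15 rad of charger y (z of battery in the frame of bay between -0.032 and -0.0255 m and horizontal distance between battery and bay below 0.006 m and angle between the x axis of battery and the y axis of charger, either way round below 0.15 rad and angle between battery's own z axis and vertical below 0.06 rad and value of joint hatch below 0.08 rad and linear speed of battery below 0.02 m/s); the robot touches nothing.
It fails at once if the carton is shifted by more than 30 mm (distance of carton from where it was at the start of the episode above 0.03 m).
It fails at once if the drill is shifted by more than 30 mm (distance of drill from where it was at the start of the episode above 0.03 m).
It fails at once if the screwdriver is shifted by more than 30 mm (distance of screwdriver from where it was at the start of the episode above 0.03 m).
It also fails if it takes over 72 s, if anything falls off the work surface, if the arm or the gripper's body presses on something with over 40 N, if the wrist force passes 120 N, or if a joint passes its speed limit or range.

## Working session

There is one attempt and no reset: what is moved stays moved. The work goes in short steps, Python scripts to look and compute and a tool call to move; the robot and the scene stay as the last step left them, time stands still between calls to the robot, and variables do not carry over. Pictures are saved under pics/ and viewed, at most 10 in all, crops included, and the job is handed in when it is done.

Besides the shell and the picture viewer there is one more tool, called after "Emit:" as name([rows], argument=value, ...), one row to a line, values as JSON. servo_tool: Moves the arm, as the interface text tells. Its arguments: {"type":"object","properties":{"moves":{"type":"array","items":{"type":"object","properties":{"jaw":{"type":"number"},"dx":{"type":"number"},"dy":{"type":"number"},"dz":{"type":"number"},"roll":{"type":"number"}}}},"newtons":{"type":"number"}},"required":["moves"]}

```bash
ls; mkdir -p pics; python3 - <<'E'
from station import *
import cv2,numpy as np
for n in("scene","side"):
    p,d=grab_frame(n); cv2.imwrite(f"pics/{n}0.png",p[:,:,::-1]); np.savez(f"{n}0.npz",p=p,d=d,**{k:np.array(v) for k,v in calibration(n).items()})
    c=calibration(n); print(n,c)
s=get_state();print(s)
E
```

```text
pics
scene {'intrinsics': array([[489.50618658,   0.        , 322.90450033],
       [  0.        , 489.50618658, 241.24788803],
       [  0.        ,   0.        ,   1.        ]]), 'R': array([[-0.13037338,  0.99124267,  0.02099425],
       [ 0.6695738 ,  0.10364306, -0.73547879],
       [-0.73121386, -0.08182966, -0.67722241]]), 't': array([ 0.13999483, -0.2463522 ,  1.68756282])}
side {'intrinsics': array([[505.86459722,   0.        , 323.59324415],
       [  0.        , 505.86459722, 233.15246141],
       [  0.        ,   0.        ,   1.        ]]), 'R': array([[ 0.72293757, -0.69074031, -0.01546266],
       [-0.32558926, -0.32085592, -0.88940605],
       [ 0.60938732,  0.64801952, -0.45685642]]), 't': array([-0.43198983,  0.29624225,  0.96751903])}
{'t': 0.1, 'q': array([ 2.88117240e-01,  3.59317226e-01,  1.11326591e-02, -2.90918006e-04,
       -1.22407838e+00, -2.88091283e-01]), 'qd': array([ 0.00044465, -0.00197255,  0.00248967,  0.00094621,  0.00195442,
        0.00066965]), 'joint_efforts': array([-1.42273191e-03, -5.84165347e+01,  2.93752134e+01,  7.01551259e+00,
        1.01412315e-02, -6.66964229e-05]), 'eef_pos': array([ 6.74562679e-01, -2.21188774e-05,  2.25710515e-01]), 'ee_rot': array([ 3.14010877e+00, -1.54512027e-04, -1.57086931e+00]), 'force': array([-0.22300021,  0.32428756,  0.22448835]), 'moment': array([-0.01176468, -0.01125652, -0.02356959]), 'gripper_force': 0.0, 'width': 0.08770265513040477}
```

View pics/scene0.png

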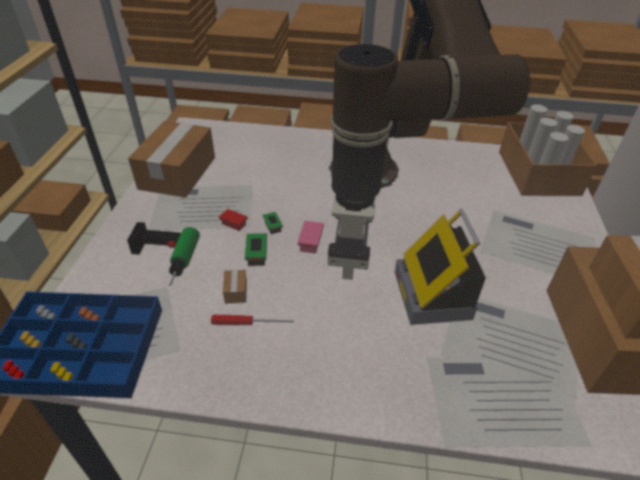

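View pics/side0.png

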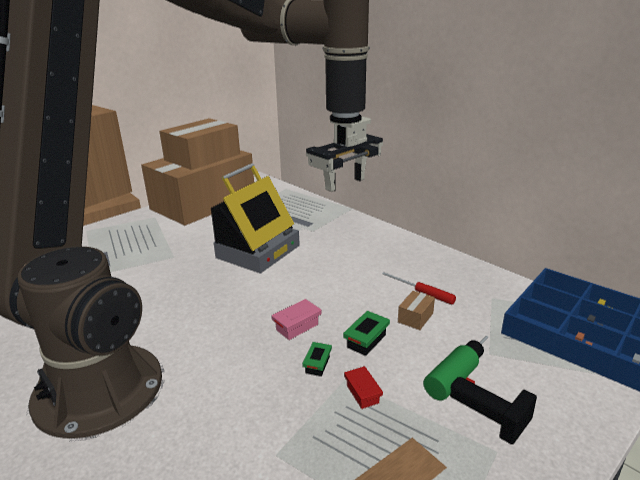

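Four battery-like things (scene pixels): red (233,218), pink (311,235), small green (272,221) and large green (256,247). Red and pink are excluded, and of the two greens the one at (256,247) is larger, so it is the one meant. In the side view it is at (367,331). The charger is at (437,270), with its hatch nearly shut.

```bash
cat > h.py <<'E'
import numpy as np,cv2
def load(n):
    z=np.load(n+'.npz'); return z['p'],z['d'],z['intrinsics'],z['R'],z['t']
def world(d,K,R,t):
    v,u=np.mgrid[:480,:640]; c=np.stack([(u-K[0,2])/K[0,0]*d,(v-K[1,2])/K[1,1]*d,d],-1)
    return (c-t)@R
def cast(px,z,K,R,t):
    px=np.atleast_2d(px).astype(float); r=np.c_[px,np.ones(len(px))]@np.linalg.inv(K).T@R; o=-R.T@t
    return o+r*((z-o[2])/r[:,2])[:,None]
E
python3 - <<'E'
from h import *
for n in("side0","scene0"):
    p,d,K,R,t=load(n); W=world(d,K,R,t); hsv=cv2.cvtColor(p,cv2.COLOR_RGB2HSV)
    g=cv2.inRange(hsv,(50,90,40),(80,255,255))
    cs,_=cv2.findContours(g,0,2)
    for c in sorted(cs,key=cv2.contourArea)[-4:]:
        m=np.zeros_like(g);cv2.drawContours(m,[c],-1,1,-1);m=(m>0)&(d>0)
        P=W[m];top=P[abs(P[:,2]-.042)<.004]
        if len(top)<20: continue
        r=cv2.minAreaRect((top[:,:2]*1000).astype(np.float32))
        print(n,cv2.contourArea(c),c.reshape(-1,2).mean(0),'zmax',np.percentile(P[:,2],[50,98]),'rect',r, 'box',cv2.boxPoints(r).round().tolist())
        # ray cast of contour onto top plane
        q=cast(c.reshape(-1,2),.042,K,R,t)[:,:2];print('  cast',cv2.minAreaRect((q*1000).astype(np.float32)))
    y=(cv2.inRange(hsv,(22,120,80),(35,255,255))>0)&(d>0)&(W[...,1]>.05)
    P=W[y]; P=P[(P[:,0]>.4)&(P[:,0]<.9)&(P[:,2]>.04)&(P[:,1]<.5)]
    c=np.median(P,0);Q=P[np.linalg.norm(P-c,axis=1)<.14]
    for _ in range(4):
        c=Q.mean(0);w,v=np.linalg.eigh(np.cov((Q-c).T));nn=v[:,0];Q=Q[abs((Q-c)@nn)<.006]
    nn=nn*np.sign(nn[2]);print(n,'hatch n',nn,c,len(Q),'tilt',np.degrees(np.arccos(nn[2])),'yaw of n',np.degrees(np.arctan2(nn[1],nn[0])))
    print(' range',Q.min(0),Q.max(0))
    e=np.cross([0,0,1],nn);e/=np.linalg.norm(e);f=np.cross(nn,e)
    S=np.c_[(Q-c)@e,(Q-c)@f];r=cv2.minAreaRect((S*1000).astype(np.float32));print(' panel',r)
p=load("side0")[0][270:390,250:450,::-1];cv2.imwrite("pics/crop.png",cv2.resize(p,None,fx=4,fy=4))
E
```

```text
side0 865.0 [365.56363636 329.85454545] zmax [0.03962934 0.04240965] rect ((466.77679443359375, -268.0807800292969), (97.56813049316406, 58.8962287902832), 11.040053367614746) box [[413.0, -249.0], [425.0, -306.0], [520.0, -288.0], [509.0, -230.0]]
  cast ((459.4960632324219, -274.0888977050781), (107.26607513427734, 63.65326690673828), 11.209673881530762)
side0 1507.0 [453.03773585 372.71698113] zmax [0.0434872  0.05083257] rect ((496.8280944824219, -464.1387939453125), (136.72959899902344, 47.901546478271484), 3.422156810760498) box [[427.0, -444.0], [430.0, -492.0], [567.0, -484.0], [564.0, -436.0]]
  cast ((479.29150390625, -469.7542724609375), (164.43017578125, 54.58140182495117), 4.032339572906494)
side0 hatch n [ 0.19910294 -0.81741626  0.5405448 ] [0.53791585 0.19247446 0.13420098] 2165 tilt 57.27926678357194 yaw of n -76.31069653221502
 range [0.44814929 0.12963964 0.0621922 ] [0.64903986 0.27045409 0.23140838]
 panel ((9.837760925292969, 17.194862365722656), (201.3248291015625, 191.08285522460938), 89.6711654663086)
scene0 408.0 [253.05882353 248.76470588] zmax [0.04203205 
[... 290 characters left out ...]
2536621)
scene0 509.0 [184.29824561 245.89473684] zmax [0.04807412 0.05407894] rect ((496.6436767578125, -457.8489685058594), (119.14859771728516, 48.44306945800781), 6.4591569900512695) box [[435.0, -440.0], [440.0, -489.0], [559.0, -475.0], [553.0, -427.0]]
  cast ((498.37335205078125, -456.3210144042969), (138.3662567138672, 52.004417419433594), 4.385324001312256)
scene0 hatch n [ 0.20382036 -0.81543531  0.54177719] [0.56155871 0.2008899  0.14097451] 2407 tilt 57.19529819394978 yaw of n -75.966300709947
 range [0.45534692 0.1338822  0.06400433] [0.64952737 0.269531   0.23269787]
 panel ((-10.604461669921875, 9.855705261230469), (184.2257537841797, 197.39002990722656), 0.36329376697540283)
```

View pics/crop.png

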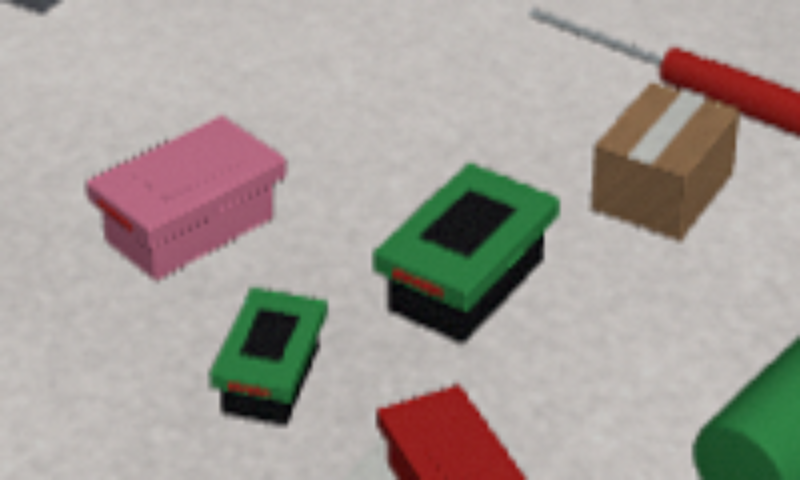

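The crop confirms it: the large green battery at (470,235) in the crop is clearly bigger than the small green one at (270,335). Its measured shoulder, 97 x 58 mm at z 42 mm, matches the description.

The gripper body would hit the rear wall if I lowered the battery all the way, because TCP z must stay above about 0.09. I will release it just at the mouth and press it home with one finger offset to the front. First I refine the position of the bar.

```bash
python3 - <<'E'
from h import *
e=np.array([.971,.2396,0]);h=np.array([.2396,-.971,0])
for n in("side0","scene0"):
    p,d,K,R,t=load(n); W=world(d,K,R,t); P=W[(d>0)]
    m=(abs(P@e-.58)<.1)&(P[:,2]>.19)&(P[:,2]<.26)&(abs(P@h+.12)<.06)
    Q=P[m]; top=Q[Q[:,2]>.222]
    print(n,len(Q),len(top),'top mean',top.mean(0),'e range',np.percentile(top@e,[2,98]),'h',np.percentile(top@h,[5,50,95]),'z',np.percentile(top[:,2],[50,98]))
    # plinth: front face & deck
    D=P[(abs(P[:,2]-.05)<.004)&(abs(P@e-.58)<.11)&(P@h>-.03)&(P@h<.05)]
    F=P[(P[:,2]>.01)&(P[:,2]<.045)&(abs(P@e-.58)<.11)&(P@h>-.03)&(P@h<.03)]
    if len(F)>20:
        l=np.polyfit(F@e,F@h,1); print(' front h(med, want .014-.0124)',np.median(F@h),'slope',l[0],'e',np.percentile(F@e,[1,99]),len(F))
E
```

```text
side0 383 154 top mean [0.52883179 0.25456913 0.23128618] e range [0.51887619 0.63754986] h [-0.12544371 -0.12040979 -0.11563475] z [0.2321648  0.23683069]
 front h(med, want .014-.0124) 0.00193472865812074 slope 0.06221867194863753 e [0.48635269 0.66535153] 572
scene0 651 235 top mean [0.53793938 0.257156   0.23430903] e range [0.52175522 0.64098519] h [-0.12656096 -0.12070413 -0.1139367 ] z [0.23571484 0.23999568]
 front h(med, want .014-.0124) 0.0022619647877468803 slope -0.08661828359058071 e [0.4916679  0.67176665] 361
```

Emit:
servo_tool([
  {"dz": 0.03, "dy": 0.03, "dx": -0.014, "roll": -8, "jaw": 0.6},
  {"dz": 0.03, "dy": 0.03, "dx": -0.014, "roll": -8, "jaw": 0.6},
  {"dy": 0.03, "dx": -0.014, "roll": -8, "jaw": 0.6},
  {"dy": 0.03, "dx": -0.014, "roll": -8, "jaw": 0.6},
  {"dy": 0.03, "dx": -0.014, "roll": -8, "jaw": 0.6},
  {"dy": 0.03, "dx": -0.014, "roll": -8, "jaw": 0.6},
  {"dy": 0.03, "dx": -0.014, "roll": -8, "jaw": 0.6},
  {"dy": 0.03, "dx": -0.014, "roll": -8, "jaw": 0.6},
  {"dy": 0.021, "dx": -0.03, "roll": -8, "jaw": 0.6},
  {"roll": -4, "jaw": 0.6},
])

```text
$.moves[2]: bad value
```

Emit:
servo_tool([
  {"dx": -0.014, "dy": 0.03, "dz": 0.03, "roll": -8, "jaw": 0.6},
  {"dx": -0.014, "dy": 0.03, "dz": 0.03, "roll": -8, "jaw": 0.6},
  {"dx": -0.014, "dy": 0.03, "dz": 0, "roll": -8, "jaw": 0.6},
  {"dx": -0.014, "dy": 0.03, "dz": 0, "roll": -8, "jaw": 0.6},
  {"dx": -0.014, "dy": 0.03, "dz": 0, "roll": -8, "jaw": 0.6},
  {"dx": -0.014, "dy": 0.03, "dz": 0, "roll": -8, "jaw": 0.6},
  {"dx": -0.014, "dy": 0.03, "dz": 0, "roll": -8, "jaw": 0.6},
  {"dx": -0.014, "dy": 0.03, "dz": 0, "roll": -8, "jaw": 0.6},
  {"dx": -0.03, "dy": 0.018, "dz": 0, "roll": -8, "jaw": 0.6},
  {"dx": 0, "dy": 0, "dz": 0, "roll": -4, "jaw": 0.6},
], newtons=15)

```text
t: 1.35
eef_pos: [0.5313, 0.2592, 0.2865]
ee_rot: [3.141, -0.0, -2.898]
force: [0.9, 0.3, 0.3]
width: 0.0527
gripper_force: 0.0
```

Emit:
servo_tool([
  {"dx": 0.002, "dy": -0.001, "dz": -0.025, "roll": 0, "jaw": 0.6},
  {"dx": 0, "dy": 0, "dz": -0.025, "roll": 0, "jaw": 0.6},
  {"dx": 0, "dy": 0, "dz": -0.02, "roll": 0, "jaw": 0.6},
  {"dx": 0, "dy": 0, "dz": -0.003, "roll": 0, "jaw": 0.6},
  {"dx": 0, "dy": 0, "dz": 0, "roll": 0, "jaw": 0.3},
  {"dx": 0, "dy": 0, "dz": 0, "roll": 0, "jaw": 0},
  {"dx": 0, "dy": 0, "dz": 0, "roll": 0, "jaw": 0},
  {"dx": 0, "dy": 0, "dz": 0, "roll": 0, "jaw": 0},
  {"dx": 0, "dy": 0, "dz": 0, "roll": 0, "jaw": 0},
  {"dx": 0, "dy": 0, "dz": 0, "roll": 0, "jaw": 0},
], newtons=15)

```text
t: 2.6
eef_pos: [0.5353, 0.2581, 0.2143]
ee_rot: [3.14, 0.002, -2.897]
force: [-2.1, 4.7, 4.2]
width: 0.0093
gripper_force: 15.0
```

```bash
python3 - <<'E'
import numpy as np
a=np.radians(np.linspace(58.9,181.5,31)); H=-.215*np.cos(a); Z=.215*np.sin(a)
for i in range(30): print('{"dx": %.4f, "dy": %.4f, "dz": %.4f, "roll": 0, "jaw": 0},'%(.2396*(H[i+1]-H[i]),-.971*(H[i+1]-H[i]),Z[i+1]-Z[i]), end="\n\n" if i%10==9 else " ")
E
```

```text
{"dx": 0.0032, "dy": -0.0130, "dz": 0.0074, "roll": 0, "jaw": 0}, {"dx": 0.0033, "dy": -0.0135, "dz": 0.0065, "roll": 0, "jaw": 0}, {"dx": 0.0034, "dy": -0.0139, "dz": 0.0055, "roll": 0, "jaw": 0}, {"dx": 0.0035, "dy": -0.0143, "dz": 0.0044, "roll": 0, "jaw": 0}, {"dx": 0.0036, "dy": -0.0145, "dz": 0.0034, "roll": 0, "jaw": 0}, {"dx": 0.0036, "dy": -0.0147, "dz": 0.0023, "roll": 0, "jaw": 0}, {"dx": 0.0037, "dy": -0.0148, "dz": 0.0012, "roll": 0, "jaw": 0}, {"dx": 0.0037, "dy": -0.0149, "dz": 0.0001, "roll": 0, "jaw": 0}, {"dx": 0.0037, "dy": -0.0149, "dz": -0.0010, "roll": 0, "jaw": 0}, {"dx": 0.0036, "dy": -0.0148, "dz": -0.0021, "roll": 0, "jaw": 0},

{"dx": 0.0036, "dy": -0.0146, "dz": -0.0031, "roll": 0, "jaw": 0}, {"dx": 0.0035, "dy": -0.0143, "dz": -0.0042, "roll": 0, "jaw": 0}, {"dx": 0.0035, "dy": -0.0140, "dz": -0.0052, "roll": 0, "jaw": 0}, {"dx": 0.0034, "dy": -0.0136, "dz": -0.0063, "roll": 0, "jaw": 0}, {"dx": 0.0032, "dy": -0.0131, "dz": -0.0072, "roll": 0, "jaw": 0}, {"dx": 0.0031, "dy": -0.0126, "dz": -0.0082, "roll": 0, "jaw": 0}, {"dx": 0.0030, "dy": -0.0120, "dz":
[... 203 characters left out ...]
0.0115, "roll": 0, "jaw": 0},

{"dx": 0.0022, "dy": -0.0090, "dz": -0.0122, "roll": 0, "jaw": 0}, {"dx": 0.0020, "dy": -0.0082, "dz": -0.0128, "roll": 0, "jaw": 0}, {"dx": 0.0018, "dy": -0.0073, "dz": -0.0134, "roll": 0, "jaw": 0}, {"dx": 0.0016, "dy": -0.0063, "dz": -0.0139, "roll": 0, "jaw": 0}, {"dx": 0.0013, "dy": -0.0053, "dz": -0.0143, "roll": 0, "jaw": 0}, {"dx": 0.0011, "dy": -0.0043, "dz": -0.0147, "roll": 0, "jaw": 0}, {"dx": 0.0008, "dy": -0.0033, "dz": -0.0150, "roll": 0, "jaw": 0}, {"dx": 0.0006, "dy": -0.0023, "dz": -0.0152, "roll": 0, "jaw": 0}, {"dx": 0.0003, "dy": -0.0012, "dz": -0.0153, "roll": 0, "jaw": 0}, {"dx": 0.0000, "dy": -0.0001, "dz": -0.0153, "roll": 0, "jaw": 0},
```

Emit:
servo_tool([
  {"dx": 0.0032, "dy": -0.013, "dz": 0.0074, "roll": 0, "jaw": 0},
  {"dx": 0.0033, "dy": -0.0135, "dz": 0.0065, "roll": 0, "jaw": 0},
  {"dx": 0.0034, "dy": -0.0139, "dz": 0.0055, "roll": 0, "jaw": 0},
  {"dx": 0.0035, "dy": -0.0143, "dz": 0.0044, "roll": 0, "jaw": 0},
  {"dx": 0.0036, "dy": -0.0145, "dz": 0.0034, "roll": 0, "jaw": 0},
  {"dx": 0.0036, "dy": -0.0147, "dz": 0.0023, "roll": 0, "jaw": 0},
  {"dx": 0.0037, "dy": -0.0148, "dz": 0.0012, "roll": 0, "jaw": 0},
  {"dx": 0.0037, "dy": -0.0149, "dz": 0.0001, "roll": 0, "jaw": 0},
  {"dx": 0.0037, "dy": -0.0149, "dz": -0.001, "roll": 0, "jaw": 0},
  {"dx": 0.0036, "dy": -0.0148, "dz": -0.0021, "roll": 0, "jaw": 0},
])

```text
t: 3.85
eef_pos: [0.5704, 0.1125, 0.2409]
ee_rot: [-3.141, -0.001, -2.897]
force: [2.5, 3.4, 0.1]
width: 0.0095
gripper_force: 15.0
```

Emit:
servo_tool([
  {"dx": 0.0036, "dy": -0.0146, "dz": -0.0031, "roll": 0, "jaw": 0},
  {"dx": 0.0035, "dy": -0.0143, "dz": -0.0042, "roll": 0, "jaw": 0},
  {"dx": 0.0035, "dy": -0.014, "dz": -0.0052, "roll": 0, "jaw": 0},
  {"dx": 0.0034, "dy": -0.0136, "dz": -0.0063, "roll": 0, "jaw": 0},
  {"dx": 0.0032, "dy": -0.0131, "dz": -0.0072, "roll": 0, "jaw": 0},
  {"dx": 0.0031, "dy": -0.0126, "dz": -0.0082, "roll": 0, "jaw": 0},
  {"dx": 0.003, "dy": -0.012, "dz": -0.0091, "roll": 0, "jaw": 0},
  {"dx": 0.0028, "dy": -0.0113, "dz": -0.0099, "roll": 0, "jaw": 0},
  {"dx": 0.0026, "dy": -0.0106, "dz": -0.0107, "roll": 0, "jaw": 0},
  {"dx": 0.0024, "dy": -0.0098, "dz": -0.0115, "roll": 0, "jaw": 0},
])

```text
t: 5.1
eef_pos: [0.6012, -0.0129, 0.1649]
ee_rot: [3.141, -0.001, -2.897]
force: [-1.0, 3.1, -0.4]
width: 0.0088
gripper_force: 15.0
```

Emit:
servo_tool([
  {"dx": 0.0022, "dy": -0.009, "dz": -0.0122, "roll": 0, "jaw": 0},
  {"dx": 0.002, "dy": -0.0082, "dz": -0.0128, "roll": 0, "jaw": 0},
  {"dx": 0.0018, "dy": -0.0073, "dz": -0.0134, "roll": 0, "jaw": 0},
  {"dx": 0.0016, "dy": -0.0063, "dz": -0.0139, "roll": 0, "jaw": 0},
  {"dx": 0.0013, "dy": -0.0053, "dz": -0.0143, "roll": 0, "jaw": 0},
  {"dx": 0.0011, "dy": -0.0043, "dz": -0.0147, "roll": 0, "jaw": 0},
  {"dx": 0.0008, "dy": -0.0033, "dz": -0.015, "roll": 0, "jaw": 0},
  {"dx": 0.0006, "dy": -0.0023, "dz": -0.0152, "roll": 0, "jaw": 0},
  {"dx": 0.0003, "dy": -0.0012, "dz": -0.0153, "roll": 0, "jaw": 0},
  {"dx": 0, "dy": 0, "dz": -0.013, "roll": 0, "jaw": 0},
])

```text
t: 6.35
eef_pos: [0.6135, -0.0573, 0.026]
ee_rot: [3.14, 0.001, -2.896]
force: [-10.7, 19.7, 24.3]
width: 0.0095
gripper_force: 15.0
```

Emit:
servo_tool([
  {"dx": 0, "dy": 0, "dz": 0.002, "roll": 0, "jaw": 0.3},
  {"dx": 0, "dy": 0, "dz": 0, "roll": 0, "jaw": 0.3},
  {"dx": 0, "dy": 0, "dz": 0.02, "roll": 0, "jaw": 0.3},
  {"dx": 0, "dy": 0, "dz": 0.05, "roll": 0, "jaw": 1},
  {"dx": -0.007, "dy": 0.03, "dz": 0.05, "roll": 0, "jaw": 1},
  {"dx": -0.007, "dy": 0.03, "dz": 0.05, "roll": 0, "jaw": 1},
  {"dx": -0.01, "dy": 0.04, "dz": 0.05, "roll": 0, "jaw": 1},
  {"dx": -0.01, "dy": 0.04, "dz": 0.05, "roll": 0, "jaw": 1},
  {"dx": -0.01, "dy": 0.04, "dz": 0.03, "roll": 0, "jaw": 1},
  {"dx": 0, "dy": 0, "dz": 0, "roll": 0, "jaw": 1},
])

```text
t: 7.6
eef_pos: [0.5707, 0.1197, 0.3278]
ee_rot: [3.141, 0.006, -2.895]
force: [0.4, 0.3, -1.0]
width: 0.0864
gripper_force: 0.0
```

```bash
cat > snap.py <<'E'
import sys,cv2,numpy as np
from station import *
for n in sys.argv[2:]:
    c=calibration(n);p,d=grab_frame(n); f=n+sys.argv[1]
    cv2.imwrite(f"pics/{f}.png",p[:,:,::-1]); np.savez(f+".npz",p=p,d=d,**{k:np.array(v) for k,v in c.items()})
E
python3 snap.py 1 wrist side scene
```

```text
(no output)
```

View pics/wrist1.png

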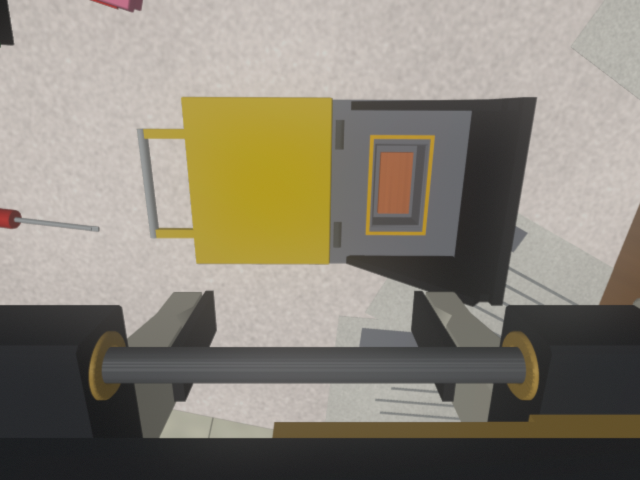

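The wrist view shows the hatch lying level and open. The bay mouth has a yellow ring centred near (400,185), and the orange contact plate is visible inside it. I'll measure the ring now.

```bash
cat > ring.py <<'E'
from h import *
import sys
n=sys.argv[1]; p,d,K,R,t=load(n); W=world(d,K,R,t); hsv=cv2.cvtColor(p,cv2.COLOR_RGB2HSV)
y=cv2.inRange(hsv,(20,120,80),(35,255,255))
cs,hi=cv2.findContours(y,cv2.RETR_CCOMP,cv2.CHAIN_APPROX_NONE)
for c,hh in zip(cs,hi[0]):
    q=cast(c.reshape(-1,2),.05,K,R,t)[:,:2]*1000
    r=cv2.minAreaRect(q.astype(np.float32))
    if 40<min(r[1])<75 and 75<max(r[1])<115: print(n,'hole' if hh[3]>=0 else 'outer',r,c.reshape(-1,2).mean(0))
D=W[(abs(W[...,2]-.05)<.006)&(d>0)]; print('deck z',np.median(D[:,2]),len(D))
g=cv2.inRange(hsv,(50,90,40),(80,255,255))
cs,_=cv2.findContours(g,0,cv2.CHAIN_APPROX_NONE)
for c in cs:
    if cv2.contourArea(c)>300:
        q=cast(c.reshape(-1,2),.042,K,R,t)[:,:2]*1000; print('green',c.reshape(-1,2).mean(0),cv2.minAreaRect(q.astype(np.float32)))
E
python3 ring.py wrist1; python3 ring.py side1; python3 ring.py scene1
```

```text
wrist1 outer ((544.2674560546875, 207.75047302246094), (109.20465087890625, 68.08172607421875), 13.899091720581055) [398.48589342 183.72413793]
wrist1 hole ((544.5972900390625, 207.84616088867188), (103.8124008178711, 62.099369049072266), 13.820422172546387) [398.54081633 184.36054422]
deck z 0.050299369110949815 42032
deck z 0.04868028516058226 10192
green [451.05797101 372.26086957] ((479.29150390625, -469.7542724609375), (164.43017578125, 54.58140182495117), 4.032339572906494)
green [316.75531915 356.95744681] ((328.819091796875, -263.5595703125), (75.04118347167969, 42.182334899902344), 30.15345573425293)
green [365.44545455 329.63636364] ((459.4960632324219, -274.0888977050781), (107.26607513427734, 63.65326690673828), 11.209673881530762)
deck z 0.050211078089947105 13230
green [255.8375 245.7375] ((473.41180419921875, -265.1153564453125), (97.95836639404297, 51.25086975097656), 12.45890998840332)
green [184.56382979 246.0212766 ] ((498.513916015625, -456.1263732910156), (138.53598022460938, 51.16175842285156), 5.565098285675049)
```

Emit:
servo_tool([
  {"dx": -0.006, "dy": -0.04, "dz": 0, "roll": 0, "jaw": 1},
  {"dx": -0.006, "dy": -0.04, "dz": 0, "roll": 0, "jaw": 1},
  {"dx": -0.006, "dy": -0.04, "dz": 0, "roll": 0, "jaw": 1},
  {"dx": -0.006, "dy": -0.04, "dz": 0, "roll": 0, "jaw": 1},
  {"dx": -0.006, "dy": -0.04, "dz": 0, "roll": 0, "jaw": 1},
  {"dx": -0.006, "dy": -0.04, "dz": 0, "roll": 0, "jaw": 1},
  {"dx": -0.006, "dy": -0.04, "dz": 0, "roll": 0, "jaw": 1},
  {"dx": -0.006, "dy": -0.02, "dz": 0, "roll": 0, "jaw": 1},
  {"dx": 0, "dy": 0, "dz": 0, "roll": 0, "jaw": 1},
  {"dx": 0, "dy": 0, "dz": 0, "roll": 0, "jaw": 1},
])

```text
t: 9.0
eef_pos: [0.5215, -0.1827, 0.3237]
ee_rot: [3.141, -0.001, -2.899]
force: [0.4, 0.0, -0.6]
width: 0.0878
gripper_force: 0.0
```

```bash
python3 snap.py 2 wrist; python3 ring.py wrist2
```

```text
deck z 0.049666385427930206 26825
green [248.82105263 121.06315789] ((467.6534729003906, -267.27410888671875), (94.01544189453125, 56.50463104248047), 10.753301620483398)
green [66.1516035  96.44606414] ((492.79669189453125, -455.20220947265625), (120.8818359375, 53.818546295166016), 3.9066479206085205)
green [296.82446809  18.85106383] ((357.36016845703125, -240.48748779296875), (39.5289421081543, 38.4575309753418), 30.110801696777344)
```

Emit:
servo_tool([
  {"dx": -0.018, "dy": -0.0282, "dz": -0.05, "roll": -3.1, "jaw": 1},
  {"dx": -0.018, "dy": -0.0282, "dz": -0.05, "roll": 0, "jaw": 1},
  {"dx": -0.0178, "dy": -0.0282, "dz": -0.05, "roll": 0, "jaw": 1},
  {"dx": 0, "dy": 0, "dz": -0.05, "roll": 0, "jaw": 1},
  {"dx": 0, "dy": 0, "dz": -0.04, "roll": 0, "jaw": 0.9},
  {"dx": 0, "dy": 0, "dz": -0.03, "roll": 0, "jaw": 0.9},
  {"dx": 0, "dy": 0, "dz": -0.012, "roll": 0, "jaw": 0.9},
  {"dx": 0, "dy": 0, "dz": -0.005, "roll": 0, "jaw": 0.9},
  {"dx": 0, "dy": 0, "dz": 0, "roll": 0, "jaw": 0.9},
  {"dx": 0, "dy": 0, "dz": 0, "roll": 0, "jaw": 0.9},
], newtons=25)

```text
t: 10.3
eef_pos: [0.4688, -0.267, 0.0386]
ee_rot: [-3.141, 0.002, -2.951]
force: [-0.1, -0.5, 0.6]
width: 0.0788
gripper_force: 0.0
```

Emit:
servo_tool([
  {"dx": -0.001, "dy": 0, "dz": -0.0025, "roll": 0, "jaw": 0.8},
  {"dx": 0, "dy": 0, "dz": 0, "roll": 0, "jaw": 0.7},
  {"dx": 0, "dy": 0, "dz": 0, "roll": 0, "jaw": 0.6},
  {"dx": 0, "dy": 0, "dz": 0, "roll": 0, "jaw": 0.5},
  {"dx": 0, "dy": 0, "dz": 0, "roll": 0, "jaw": 0.5},
  {"dx": 0, "dy": 0, "dz": 0, "roll": 0, "jaw": 0.5},
  {"dx": 0, "dy": 0, "dz": 0.02, "roll": 0, "jaw": 0.5},
  {"dx": 0, "dy": 0, "dz": 0.04, "roll": 0, "jaw": 0.5},
  {"dx": 0, "dy": 0, "dz": 0.04, "roll": 0, "jaw": 0.5},
  {"dx": 0, "dy": 0, "dz": 0, "roll": 0, "jaw": 0.5},
], newtons=25)

```text
t: 11.55
eef_pos: [0.4688, -0.2673, 0.1377]
ee_rot: [-3.139, 0.005, -2.951]
force: [1.2, -0.0, -4.0]
width: 0.0576
gripper_force: 25.0
```

```bash
python3 snap.py 3 wrist side
```

```text
(no output)
```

View pics/wrist3.png

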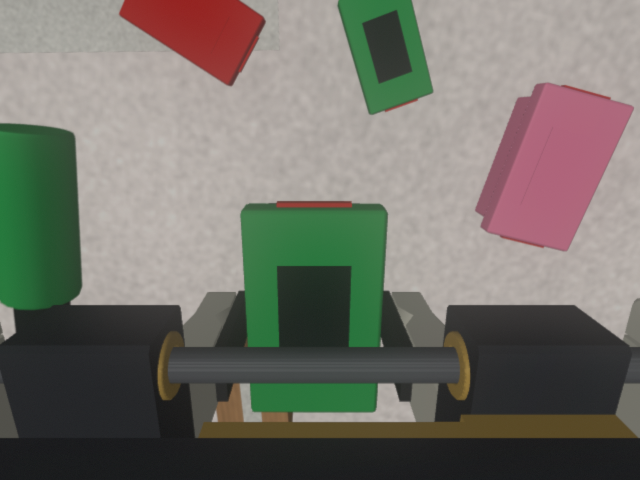

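The battery is held squarely between the pads. Its top runs from row 205 to row 411. I'll check its tilt and its offset from the TCP.

```bash
python3 - <<'E'
from h import *
from station import *
s=get_state();T=s['eef_pos'];print(T,s['ee_rot'])
for n in("wrist3","side3"):
    p,d,K,R,t=load(n); W=world(d,K,R,t); hsv=cv2.cvtColor(p,cv2.COLOR_RGB2HSV)
    g=(cv2.inRange(hsv,(50,90,30),(80,255,255))>0)&(d>0)&(np.linalg.norm(W-T,axis=-1)<.08)
    P=W[g];print(n,len(P),np.percentile(P[:,2],[5,50,95]))
    zt=np.percentile(P[:,2],50 if n=="wrist3" else 90);P=P[abs(P[:,2]-zt)<.006]
    c=P.mean(0);w,v=np.linalg.eigh(np.cov((P-c).T));nn=v[:,0]*np.sign(v[2,0]);print(' normal',nn,'top z-TCP',zt-T[2])
    r=cv2.minAreaRect((P[:,:2]*1000).astype(np.float32));print(' rect',r,'minus TCP',np.array(r[0])-T[:2]*1000)
E
```

```text
[ 0.4663891  -0.26653893  0.13426651] [ 3.14075478e+00 -2.58638102e-04 -2.95195087e+00]
wrist3 17088 [0.14347234 0.14459239 0.14560502]
 normal [-0.00690487  0.00264083  0.99997267] top z-TCP 0.010325883693924093
 rect ((469.50494384765625, -267.9952697753906), (96.17991638183594, 57.954551696777344), 10.978025436401367) minus TCP [ 3.11583895 -1.4563427 ]
side3 605 [0.12917224 0.13988163 0.14193985]
 normal [-0.00458363 -0.00501581  0.99997692] top z-TCP 0.007211510693749229
 rect ((467.8636474609375, -267.7606201171875), (98.83792114257812, 64.17921447753906), 10.21960735321045) minus TCP [ 1.47454256 -1.22169305]
```

Emit:
servo_tool([
  {"dx": 0, "dy": 0, "dz": 0.035, "roll": 3, "jaw": 0.5},
  {"dx": 0.009, "dy": 0.05, "dz": 0.035, "roll": 0, "jaw": 0.5},
  {"dx": 0.009, "dy": 0.06, "dz": 0, "roll": 0, "jaw": 0.5},
  {"dx": 0.009, "dy": 0.06, "dz": 0, "roll": 0, "jaw": 0.5},
  {"dx": 0.009, "dy": 0.06, "dz": 0, "roll": 0, "jaw": 0.5},
  {"dx": 0.009, "dy": 0.06, "dz": 0, "roll": 0, "jaw": 0.5},
  {"dx": 0.009, "dy": 0.06, "dz": 0, "roll": 0, "jaw": 0.5},
  {"dx": 0.009, "dy": 0.06, "dz": 0, "roll": 0, "jaw": 0.5},
  {"dx": 0.009, "dy": 0.05, "dz": 0, "roll": 0, "jaw": 0.5},
  {"dx": 0.004, "dy": 0.0155, "dz": 0, "roll": 0, "jaw": 0.5},
], newtons=30)

```text
t: 12.9
eef_pos: [0.5423, 0.2111, 0.2022]
ee_rot: [-3.14, -0.004, -2.897]
force: [-0.3, -0.9, -2.9]
width: 0.0576
gripper_force: 30.0
```

Emit:
servo_tool([
  {"dx": 0, "dy": 0, "dz": -0.03, "roll": 0, "jaw": 0.5},
  {"dx": 0, "dy": 0, "dz": -0.03, "roll": 0, "jaw": 0.5},
  {"dx": 0, "dy": 0, "dz": -0.02, "roll": 0, "jaw": 0.5},
  {"dx": 0, "dy": 0, "dz": 0, "roll": 0, "jaw": 0.5},
  {"dx": 0, "dy": 0, "dz": 0, "roll": 0, "jaw": 0.5},
  {"dx": 0, "dy": 0, "dz": 0, "roll": 0, "jaw": 0.5},
  {"dx": 0, "dy": 0, "dz": 0, "roll": 0, "jaw": 0.5},
  {"dx": 0, "dy": 0, "dz": 0, "roll": 0, "jaw": 0.5},
  {"dx": 0, "dy": 0, "dz": 0, "roll": 0, "jaw": 0.5},
  {"dx": 0, "dy": 0, "dz": 0, "roll": 0, "jaw": 0.5},
])

```text
t: 14.15
eef_pos: [0.543, 0.2087, 0.1251]
ee_rot: [3.141, 0.0, -2.899]
force: [-0.2, 0.5, -3.3]
width: 0.057
gripper_force: 30.0
```

```bash
cat > held.py <<'E'
from h import *
from station import *
import sys,subprocess
k=sys.argv[1]
for i in range(2):
    s=get_state();T=s['eef_pos'];n="wrist";c=calibration(n);p,d=grab_frame(n);K,R,t=c['intrinsics'],c['R'],c['t']
    W=world(d,K,R,t); hsv=cv2.cvtColor(p,cv2.COLOR_RGB2HSV)
    g=(cv2.inRange(hsv,(50,90,30),(80,255,255))>0)&(d>0)&(np.linalg.norm(W-T,axis=-1)<.08)
    P=W[g];zt=np.median(P[:,2]);P=P[abs(P[:,2]-zt)<.006]
    r=cv2.minAreaRect((P[:,:2]*1000).astype(np.float32));print('TCP',T.round(4),'yaw',s['ee_rot'][2].round(4),'top z-TCP',(zt-T[2]).round(4),'rect',r,'minus TCP',np.array(r[0])-T[:2]*1000,s['force'].round(1))
    cv2.imwrite(f"pics/h{k}.png",p[:,:,::-1]);np.savez(f"h{k}.npz",p=p,d=d,intrinsics=K,R=R,t=t)
E
python3 held.py 4; python3 ring.py h4
```

```text
TCP [0.543  0.2087 0.1251] yaw -2.899 top z-TCP 0.007 rect ((543.6177978515625, 208.10089111328125), (96.21876525878906, 59.49153137207031), 13.955491065979004) minus TCP [ 0.60554271 -0.58616292] [-0.2  0.5 -3.3]
TCP [0.543  0.2086 0.125 ] yaw -2.8989 top z-TCP 0.007 rect ((543.5731201171875, 208.07254028320312), (96.3475341796875, 59.08089065551758), 13.750980377197266) minus TCP [ 0.59859138 -0.57137698] [ 0.1 -0.8 -4.2]
deck z 0.050416924499067206 67952
green [313.90131579 396.96710526] ((653.0545043945312, 234.8203582763672), (25.118236541748047, 91.94327545166016), 13.970906257629395)
green [313.39915966 274.03781513] ((563.07763671875, 212.60699462890625), (99.9076919555664, 91.9449691772461), 13.907357215881348)
```

View pics/h4.png

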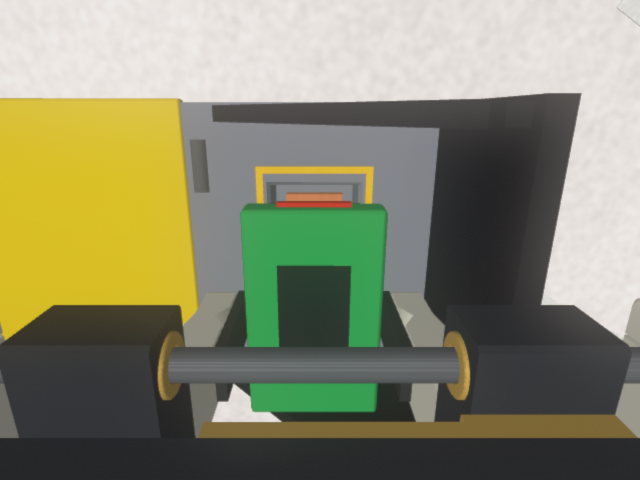

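The battery is held over the bay. The ring is visible behind it, with its outer far corners at about (256,167) and (374,167). I'll use those for a same-frame alignment check.

```bash
python3 - <<'E'
from h import *
p,d,K,R,t=load("h4"); hsv=cv2.cvtColor(p,cv2.COLOR_RGB2HSV)
y=cv2.inRange(hsv,(20,120,80),(35,255,255))[:,230:400]; 
ys,xs=np.nonzero(y[150:205]);xs+=230;ys+=150
print(xs.min(),xs.max(),ys.min(),ys.max())
r=range(178,203)
L=[xs[ys==k].min()-.5 for k in r];Rr=[xs[ys==k].max()+.5 for k in r]
top=[(c,ys[xs==c].min()-.5) for c in range(265,366,4)]
e=np.array([np.cos(np.radians(13.85)),np.sin(np.radians(13.85))]);h=np.array([e[1],-e[0]])
A=cast(np.c_[L,r],.05,K,R,t)[:,:2];B=cast(np.c_[Rr,r],.05,K,R,t)[:,:2];T=cast(top,.05,K,R,t)[:,:2]
print('h left,right',(A@h).mean(),(B@h).mean(),'mid',((A@h).mean()+(B@h).mean())/2,'width',(A@h).mean()-(B@h).mean(),'slopes',np.polyfit(A@e,A@h,1)[0],np.polyfit(B@e,B@h,1)[0])
te=(T@e).mean();mid=((A@h).mean()+(B@h).mean())/2
print('e far',te,'centre',(te+.0546),'world',e*(te+.0546)+h*mid)
b=np.array([.5436,.2081]);print('battery e,h',b@e,b@h)
E
```

```text
255 373 166 203
h left,right -0.03787554122037124 -0.10610404667540686 mid -0.07198979394788906 width 0.06822850545503562 slopes -0.005159597368294601 0.014477435881940537
e far 0.5232379134972244 centre 0.5778379134972244 world [0.54380473 0.20822007]
battery e,h 0.5776103909909216 -0.07192222340358073
```

In the same frame the battery and bay agree to within 0.3 mm. I'll lower it to just above the rear-wall limit.

Emit:
servo_tool([
  {"dx": 0, "dy": 0, "dz": -0.012, "roll": 0, "jaw": 0.5},
  {"dx": 0, "dy": 0, "dz": -0.012, "roll": 0, "jaw": 0.5},
  {"dx": 0, "dy": 0, "dz": -0.006, "roll": 0, "jaw": 0.5},
  {"dx": 0, "dy": 0, "dz": -0.003, "roll": 0, "jaw": 0.5},
  {"dx": 0, "dy": 0, "dz": 0, "roll": 0, "jaw": 0.5},
  {"dx": 0, "dy": 0, "dz": 0, "roll": 0, "jaw": 0.5},
  {"dx": 0, "dy": 0, "dz": 0, "roll": 0, "jaw": 0.5},
  {"dx": 0, "dy": 0, "dz": 0, "roll": 0, "jaw": 0.5},
  {"dx": 0, "dy": 0, "dz": 0, "roll": 0, "jaw": 0.5},
  {"dx": 0, "dy": 0, "dz": 0, "roll": 0, "jaw": 0.5},
])

```text
t: 15.5
eef_pos: [0.543, 0.2087, 0.0921]
ee_rot: [3.142, 0.0, -2.899]
force: [0.0, 1.1, -3.4]
width: 0.0574
gripper_force: 30.0
```

```bash
python3 held.py 5
```

```text
TCP [0.543  0.2087 0.0921] yaw -2.899 top z-TCP 0.007 rect ((543.833984375, 208.05641174316406), (96.46522521972656, 59.266822814941406), 13.6823148727417) minus TCP [ 0.83848164 -0.59562387] [ 0.   1.1 -3.4]
TCP [0.543  0.2086 0.092 ] yaw -2.899 top z-TCP 0.007 rect ((543.728759765625, 208.0804901123047), (96.2847900390625, 59.27562713623047), 13.775313377380371) minus TCP [ 0.72670031 -0.53217112] [ 0.3 -0.  -3.1]
```

Next I step down gently by 3 mm, watching the force, and then open the fingers.

Emit:
servo_tool([
  {"dx": 0, "dy": 0, "dz": -0.001, "roll": 0, "jaw": 0.5},
  {"dx": 0, "dy": 0, "dz": -0.001, "roll": 0, "jaw": 0.5},
  {"dx": 0, "dy": 0, "dz": 0, "roll": 0, "jaw": 0.5},
  {"dx": 0, "dy": 0, "dz": 0, "roll": 0, "jaw": 0.5},
  {"dx": 0, "dy": 0, "dz": 0, "roll": 0, "jaw": 0.5},
  {"dx": 0, "dy": 0, "dz": 0, "roll": 0, "jaw": 0.5},
  {"dx": 0, "dy": 0, "dz": 0, "roll": 0, "jaw": 0.5},
  {"dx": 0, "dy": 0, "dz": 0, "roll": 0, "jaw": 0.5},
  {"dx": 0, "dy": 0, "dz": 0, "roll": 0, "jaw": 0.5},
  {"dx": 0, "dy": 0, "dz": 0, "roll": 0, "jaw": 0.5},
])

```text
t: 16.85
eef_pos: [0.543, 0.2086, 0.09]
ee_rot: [3.142, 0.0, -2.899]
force: [0.3, 0.6, -2.9]
width: 0.0572
gripper_force: 30.0
```

Emit:
servo_tool([
  {"dx": 0, "dy": 0, "dz": 0, "roll": 0, "jaw": 1},
  {"dx": 0, "dy": 0, "dz": 0, "roll": 0, "jaw": 1},
  {"dx": 0, "dy": 0, "dz": 0, "roll": 0, "jaw": 1},
  {"dx": 0, "dy": 0, "dz": 0, "roll": 0, "jaw": 1},
  {"dx": 0, "dy": 0, "dz": 0.05, "roll": 0, "jaw": 1},
  {"dx": 0, "dy": 0, "dz": 0.05, "roll": 0, "jaw": 1},
  {"dx": 0, "dy": 0, "dz": 0.05, "roll": 0, "jaw": 1},
  {"dx": 0.012, "dy": -0.045, "dz": 0, "roll": 0, "jaw": 1},
  {"dx": 0.011, "dy": -0.04, "dz": 0, "roll": 0, "jaw": 1},
  {"dx": 0, "dy": 0, "dz": 0, "roll": 0, "jaw": 1},
])

```text
t: 18.1
eef_pos: [0.5664, 0.1215, 0.2405]
ee_rot: [-3.142, 0.001, -2.902]
force: [0.4, 0.4, 0.3]
width: 0.0878
gripper_force: 0.0
```

```bash
python3 snap.py 6 wrist; cat > bat.py <<'E'
from h import *
import sys
n=sys.argv[1];p,d,K,R,t=load(n);W=world(d,K,R,t); hsv=cv2.cvtColor(p,cv2.COLOR_RGB2HSV)
g=(cv2.inRange(hsv,(50,90,30),(80,255,255))>0)&(d>0)&(np.linalg.norm(W[...,:2]-[.5438,.2082],axis=-1)<.09)
P=W[g];c=P.mean(0);w,v=np.linalg.eigh(np.cov((P-c).T));nn=v[:,0]*np.sign(v[2,0])
print(len(P),'z',np.percentile(P[:,2],[5,50,95]),'normal',nn,cv2.minAreaRect((P[:,:2]*1000).astype(np.float32)))
D=W[(abs(W[...,2]-.05)<.004)&(d>0)];print('deck',np.median(D[:,2]))
E
python3 bat.py wrist6
```

```text
5638 z [0.06633354 0.06805381 0.06929302] normal [ 4.58918382e-04 -1.20260493e-02  9.99927579e-01] ((543.5679931640625, 207.49256896972656), (95.04686737060547, 58.07855987548828), 13.890528678894043)
deck 0.050315974559643206
```

View pics/wrist6.png

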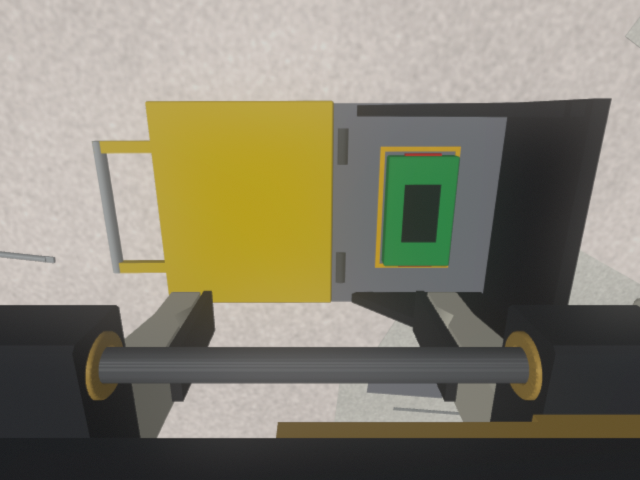

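The battery dropped into the bay. It is level, centred within 0.8 mm, and its top is at z 0.068, so it is still about 4 mm proud. Next I press it with the rear finger of the open jaw, keeping the body clear of the rear wall.

Emit:
servo_tool([
  {"dx": -0.0053, "dy": 0.019, "dz": -0.03, "roll": 0, "jaw": 1},
  {"dx": -0.0053, "dy": 0.019, "dz": -0.04, "roll": 0, "jaw": 1},
  {"dx": 0, "dy": 0, "dz": -0.04, "roll": 0, "jaw": 1},
  {"dx": 0, "dy": 0, "dz": -0.03, "roll": 0, "jaw": 1},
  {"dx": 0, "dy": 0, "dz": -0.015, "roll": 0, "jaw": 1},
  {"dx": 0, "dy": 0, "dz": -0.008, "roll": 0, "jaw": 1},
  {"dx": 0, "dy": 0, "dz": -0.004, "roll": 0, "jaw": 1},
  {"dx": 0, "dy": 0, "dz": -0.003, "roll": 0, "jaw": 1},
  {"dx": 0, "dy": 0, "dz": 0, "roll": 0, "jaw": 1},
  {"dx": 0, "dy": 0, "dz": 0, "roll": 0, "jaw": 1},
])

```text
t: 19.4
eef_pos: [0.5556, 0.1617, 0.0705]
ee_rot: [3.141, 0.001, -2.899]
force: [0.6, -0.1, -0.2]
width: 0.0876
gripper_force: 0.0
```

Emit:
servo_tool([
  {"dx": 0, "dy": 0, "dz": -0.001, "roll": 0, "jaw": 1},
  {"dx": 0, "dy": 0, "dz": -0.001, "roll": 0, "jaw": 1},
  {"dx": 0, "dy": 0, "dz": -0.001, "roll": 0, "jaw": 1},
  {"dx": 0, "dy": 0, "dz": -0.001, "roll": 0, "jaw": 1},
  {"dx": 0, "dy": 0, "dz": -0.001, "roll": 0, "jaw": 1},
  {"dx": 0, "dy": 0, "dz": 0, "roll": 0, "jaw": 1},
  {"dx": 0, "dy": 0, "dz": 0, "roll": 0, "jaw": 1},
  {"dx": 0, "dy": 0, "dz": 0, "roll": 0, "jaw": 1},
  {"dx": 0, "dy": 0, "dz": 0, "roll": 0, "jaw": 1},
  {"dx": 0, "dy": 0, "dz": 0, "roll": 0, "jaw": 1},
])

```text
t: 20.65
eef_pos: [0.5556, 0.1617, 0.0658]
ee_rot: [3.142, 0.001, -2.899]
force: [-1.7, -0.9, 6.5]
width: 0.088
gripper_force: 3.5
```

Emit:
servo_tool([
  {"dx": 0, "dy": 0, "dz": -0.001, "roll": 0, "jaw": 1},
  {"dx": 0, "dy": 0, "dz": -0.001, "roll": 0, "jaw": 1},
  {"dx": 0, "dy": 0, "dz": -0.001, "roll": 0, "jaw": 1},
  {"dx": 0, "dy": 0, "dz": 0, "roll": 0, "jaw": 1},
  {"dx": 0, "dy": 0, "dz": 0, "roll": 0, "jaw": 1},
  {"dx": 0, "dy": 0, "dz": 0, "roll": 0, "jaw": 1},
  {"dx": 0, "dy": 0, "dz": 0, "roll": 0, "jaw": 1},
  {"dx": 0, "dy": 0, "dz": 0, "roll": 0, "jaw": 1},
  {"dx": 0, "dy": 0, "dz": 0, "roll": 0, "jaw": 1},
  {"dx": 0, "dy": 0, "dz": 0, "roll": 0, "jaw": 1},
])

```text
t: 21.9
eef_pos: [0.5557, 0.1617, 0.0641]
ee_rot: [3.142, 0.001, -2.898]
force: [-6.6, -2.2, 18.2]
width: 0.0876
gripper_force: 9.2
```

Emit:
servo_tool([
  {"dx": 0, "dy": 0, "dz": -0.001, "roll": 0, "jaw": 1},
  {"dx": 0, "dy": 0, "dz": 0, "roll": 0, "jaw": 1},
  {"dx": 0, "dy": 0, "dz": 0, "roll": 0, "jaw": 1},
  {"dx": 0, "dy": 0, "dz": 0, "roll": 0, "jaw": 1},
  {"dx": 0, "dy": 0, "dz": 0.005, "roll": 0, "jaw": 1},
  {"dx": 0, "dy": 0, "dz": 0.05, "roll": 0, "jaw": 1},
  {"dx": 0, "dy": 0, "dz": 0.06, "roll": 0, "jaw": 1},
  {"dx": 0.005, "dy": -0.02, "dz": 0.06, "roll": 0, "jaw": 1},
  {"dx": 0.005, "dy": -0.02, "dz": 0, "roll": 0, "jaw": 1},
  {"dx": 0, "dy": 0, "dz": 0, "roll": 0, "jaw": 1},
])

```text
t: 23.15
eef_pos: [0.5652, 0.1209, 0.235]
ee_rot: [3.141, 0.0, -2.901]
force: [0.2, -0.6, -0.6]
width: 0.0876
gripper_force: 0.0
```

```bash
python3 snap.py 7 wrist; python3 bat.py wrist7; python3 -c "
from h import *
p,d,K,R,t=load('wrist7');W=world(d,K,R,t);D=W[(d>0)&(W[...,2]>.056)&(np.linalg.norm(W[...,:2]-[.5438,.2082],axis=-1)<.05)];print(np.percentile(D[:,2],[5,50,95]))"
```

```text
5605 z [0.06206139 0.06397045 0.06518714] normal [ 9.15763488e-04 -1.50202431e-02  9.99886770e-01] ((543.7229614257812, 207.20924377441406), (95.12542724609375, 57.43373107910156), 13.878856658935547)
deck 0.05031132511376318
[0.0633283  0.3035229  0.33693569]
```

The top is at 0.064, so the shoulder is flush. The centre is within 1 mm and the battery is level. Now I go back to the bar.

Emit:
servo_tool([
  {"dx": 0.008, "dy": -0.03, "dz": 0, "roll": 0, "jaw": 0.35},
  {"dx": 0.008, "dy": -0.03, "dz": 0, "roll": 0, "jaw": 0.35},
  {"dx": 0.008, "dy": -0.03, "dz": 0, "roll": 0, "jaw": 0.35},
  {"dx": 0.008, "dy": -0.03, "dz": 0, "roll": 0, "jaw": 0.35},
  {"dx": 0.008, "dy": -0.03, "dz": 0, "roll": 0, "jaw": 0.35},
  {"dx": 0.008, "dy": -0.027, "dz": -0.03, "roll": 0, "jaw": 0.35},
  {"dx": 0, "dy": 0, "dz": -0.05, "roll": 0, "jaw": 0.35},
  {"dx": 0, "dy": 0, "dz": -0.05, "roll": 0, "jaw": 0.35},
  {"dx": 0, "dy": 0, "dz": -0.02, "roll": 0, "jaw": 0.35},
  {"dx": 0, "dy": 0, "dz": 0, "roll": 0, "jaw": 0.35},
], newtons=15)

```text
t: 24.45
eef_pos: [0.6113, -0.055, 0.0819]
ee_rot: [3.141, -0.006, -2.899]
force: [-0.5, 0.1, 0.3]
width: 0.0307
gripper_force: 0.0
```

```bash
python3 - <<'E'
import numpy as np
a=np.radians(np.linspace(181.07,44.5,36)); H=-.215*np.cos(a); Z=.215*np.sin(a)
for i in range(35): print('{"dx": %.4f, "dy": %.4f, "dz": %.4f, "roll": 0, "jaw": 0},'%(.2396*(H[i+1]-H[i]),-.971*(H[i+1]-H[i]),Z[i+1]-Z[i]), end="\n\n" if i%10==9 else " ")
E
```

```text
{"dx": -0.0001, "dy": 0.0002, "dz": 0.0146, "roll": 0, "jaw": 0}, {"dx": -0.0003, "dy": 0.0012, "dz": 0.0146, "roll": 0, "jaw": 0}, {"dx": -0.0005, "dy": 0.0021, "dz": 0.0145, "roll": 0, "jaw": 0}, {"dx": -0.0008, "dy": 0.0031, "dz": 0.0143, "roll": 0, "jaw": 0}, {"dx": -0.0010, "dy": 0.0040, "dz": 0.0140, "roll": 0, "jaw": 0}, {"dx": -0.0012, "dy": 0.0050, "dz": 0.0137, "roll": 0, "jaw": 0}, {"dx": -0.0014, "dy": 0.0058, "dz": 0.0133, "roll": 0, "jaw": 0}, {"dx": -0.0017, "dy": 0.0067, "dz": 0.0129, "roll": 0, "jaw": 0}, {"dx": -0.0019, "dy": 0.0076, "dz": 0.0124, "roll": 0, "jaw": 0}, {"dx": -0.0021, "dy": 0.0084, "dz": 0.0118, "roll": 0, "jaw": 0},

{"dx": -0.0022, "dy": 0.0091, "dz": 0.0112, "roll": 0, "jaw": 0}, {"dx": -0.0024, "dy": 0.0098, "dz": 0.0106, "roll": 0, "jaw": 0}, {"dx": -0.0026, "dy": 0.0105, "dz": 0.0099, "roll": 0, "jaw": 0}, {"dx": -0.0027, "dy": 0.0111, "dz": 0.0091, "roll": 0, "jaw": 0}, {"dx": -0.0029, "dy": 0.0117, "dz": 0.0083, "roll": 0, "jaw": 0}, {"dx": -0.0030, "dy": 0.0122, "dz": 0.0074, "roll": 0, "jaw": 0}, {"dx": -0.0031, "dy": 0.0127, "dz": 0.0066,
[... 524 characters left out ...]
0.0012, "roll": 0, "jaw": 0}, {"dx": -0.0035, "dy": 0.0141, "dz": -0.0021, "roll": 0, "jaw": 0}, {"dx": -0.0034, "dy": 0.0139, "dz": -0.0031, "roll": 0, "jaw": 0}, {"dx": -0.0034, "dy": 0.0136, "dz": -0.0041, "roll": 0, "jaw": 0}, {"dx": -0.0033, "dy": 0.0133, "dz": -0.0050, "roll": 0, "jaw": 0}, {"dx": -0.0032, "dy": 0.0130, "dz": -0.0060, "roll": 0, "jaw": 0},

{"dx": -0.0031, "dy": 0.0126, "dz": -0.0069, "roll": 0, "jaw": 0}, {"dx": -0.0030, "dy": 0.0121, "dz": -0.0077, "roll": 0, "jaw": 0}, {"dx": -0.0028, "dy": 0.0115, "dz": -0.0086, "roll": 0, "jaw": 0}, {"dx": -0.0027, "dy": 0.0109, "dz": -0.0093, "roll": 0, "jaw": 0}, {"dx": -0.0025, "dy": 0.0103, "dz": -0.0101, "roll": 0, "jaw": 0},
```

Emit:
servo_tool([
  {"dx": 0.001, "dy": -0.001, "dz": -0.02, "roll": 0, "jaw": 0.35},
  {"dx": 0, "dy": 0, "dz": -0.02, "roll": 0, "jaw": 0.35},
  {"dx": 0, "dy": 0, "dz": -0.013, "roll": 0, "jaw": 0.35},
  {"dx": 0, "dy": 0, "dz": 0, "roll": 0, "jaw": 0.35},
  {"dx": 0, "dy": 0, "dz": 0, "roll": 0, "jaw": 0},
  {"dx": 0, "dy": 0, "dz": 0, "roll": 0, "jaw": 0},
  {"dx": 0, "dy": 0, "dz": 0, "roll": 0, "jaw": 0},
  {"dx": 0, "dy": 0, "dz": 0, "roll": 0, "jaw": 0},
  {"dx": 0, "dy": 0, "dz": 0, "roll": 0, "jaw": 0},
  {"dx": 0, "dy": 0, "dz": 0, "roll": 0, "jaw": 0},
], newtons=15)

```text
t: 25.7
eef_pos: [0.6149, -0.0565, 0.0327]
ee_rot: [-3.141, 0.001, -2.899]
force: [2.0, -5.0, 2.7]
width: 0.0094
gripper_force: 15.0
```

Emit:
servo_tool([
  {"dx": -0.0001, "dy": 0.0002, "dz": 0.0146, "roll": 0, "jaw": 0},
  {"dx": -0.0003, "dy": 0.0012, "dz": 0.0146, "roll": 0, "jaw": 0},
  {"dx": -0.0005, "dy": 0.0021, "dz": 0.0145, "roll": 0, "jaw": 0},
  {"dx": -0.0008, "dy": 0.0031, "dz": 0.0143, "roll": 0, "jaw": 0},
  {"dx": -0.001, "dy": 0.004, "dz": 0.014, "roll": 0, "jaw": 0},
  {"dx": -0.0012, "dy": 0.005, "dz": 0.0137, "roll": 0, "jaw": 0},
  {"dx": -0.0014, "dy": 0.0058, "dz": 0.0133, "roll": 0, "jaw": 0},
  {"dx": -0.0017, "dy": 0.0067, "dz": 0.0129, "roll": 0, "jaw": 0},
  {"dx": -0.0019, "dy": 0.0076, "dz": 0.0124, "roll": 0, "jaw": 0},
  {"dx": -0.0021, "dy": 0.0084, "dz": 0.0118, "roll": 0, "jaw": 0},
])

```text
t: 26.95
eef_pos: [0.6043, -0.0138, 0.1701]
ee_rot: [-3.138, 0.002, -2.899]
force: [4.0, -11.6, 4.3]
width: 0.0099
gripper_force: 15.0
```

Emit:
servo_tool([
  {"dx": -0.0022, "dy": 0.0091, "dz": 0.0112, "roll": 0, "jaw": 0},
  {"dx": -0.0024, "dy": 0.0098, "dz": 0.0106, "roll": 0, "jaw": 0},
  {"dx": -0.0026, "dy": 0.0105, "dz": 0.0099, "roll": 0, "jaw": 0},
  {"dx": -0.0027, "dy": 0.0111, "dz": 0.0091, "roll": 0, "jaw": 0},
  {"dx": -0.0029, "dy": 0.0117, "dz": 0.0083, "roll": 0, "jaw": 0},
  {"dx": -0.003, "dy": 0.0122, "dz": 0.0074, "roll": 0, "jaw": 0},
  {"dx": -0.0031, "dy": 0.0127, "dz": 0.0066, "roll": 0, "jaw": 0},
  {"dx": -0.0032, "dy": 0.0131, "dz": 0.0057, "roll": 0, "jaw": 0},
  {"dx": -0.0033, "dy": 0.0134, "dz": 0.0047, "roll": 0, "jaw": 0},
  {"dx": -0.0034, "dy": 0.0137, "dz": 0.0038, "roll": 0, "jaw": 0},
])

```text
t: 28.2
eef_pos: [0.5752, 0.1047, 0.248]
ee_rot: [-3.14, 0.003, -2.899]
force: [0.2, -4.2, 8.2]
width: 0.0089
gripper_force: 15.0
```

Emit:
servo_tool([
  {"dx": -0.0034, "dy": 0.0139, "dz": 0.0028, "roll": 0, "jaw": 0},
  {"dx": -0.0035, "dy": 0.0141, "dz": 0.0018, "roll": 0, "jaw": 0},
  {"dx": -0.0035, "dy": 0.0142, "dz": 0.0008, "roll": 0, "jaw": 0},
  {"dx": -0.0035, "dy": 0.0142, "dz": -0.0002, "roll": 0, "jaw": 0},
  {"dx": -0.0035, "dy": 0.0142, "dz": -0.0012, "roll": 0, "jaw": 0},
  {"dx": -0.0035, "dy": 0.0141, "dz": -0.0021, "roll": 0, "jaw": 0},
  {"dx": -0.0034, "dy": 0.0139, "dz": -0.0031, "roll": 0, "jaw": 0},
  {"dx": -0.0034, "dy": 0.0136, "dz": -0.0041, "roll": 0, "jaw": 0},
  {"dx": -0.0033, "dy": 0.0133, "dz": -0.005, "roll": 0, "jaw": 0},
  {"dx": -0.0032, "dy": 0.013, "dz": -0.006, "roll": 0, "jaw": 0},
])

```text
t: 29.45
eef_pos: [0.5403, 0.2448, 0.2286]
ee_rot: [-3.142, 0.0, -2.899]
force: [5.5, -1.3, 1.1]
width: 0.0097
gripper_force: 15.0
```

Emit:
servo_tool([
  {"dx": -0.0031, "dy": 0.0126, "dz": -0.0069, "roll": 0, "jaw": 0},
  {"dx": -0.003, "dy": 0.0121, "dz": -0.0077, "roll": 0, "jaw": 0},
  {"dx": -0.0028, "dy": 0.0115, "dz": -0.0086, "roll": 0, "jaw": 0},
  {"dx": -0.0027, "dy": 0.0109, "dz": -0.0093, "roll": 0, "jaw": 0},
  {"dx": -0.0015, "dy": 0.006, "dz": -0.006, "roll": 0, "jaw": 0},
  {"dx": 0, "dy": 0, "dz": 0, "roll": 0, "jaw": 0},
  {"dx": 0, "dy": 0, "dz": 0, "roll": 0, "jaw": 0},
  {"dx": 0, "dy": 0, "dz": 0, "roll": 0, "jaw": 0},
  {"dx": 0, "dy": 0, "dz": 0, "roll": 0, "jaw": 0},
  {"dx": 0, "dy": 0, "dz": 0, "roll": 0, "jaw": 0},
])

```text
t: 30.7
eef_pos: [0.5271, 0.2969, 0.1904]
ee_rot: [3.141, -0.0, -2.899]
force: [4.0, 1.5, -2.1]
width: 0.0093
gripper_force: 15.0
```

Emit:
servo_tool([
  {"dx": -0.0004, "dy": 0.0014, "dz": -0.0015, "roll": 0, "jaw": 0},
  {"dx": -0.0004, "dy": 0.0014, "dz": -0.0015, "roll": 0, "jaw": 0},
  {"dx": -0.0004, "dy": 0.0014, "dz": -0.0015, "roll": 0, "jaw": 0},
  {"dx": 0, "dy": 0, "dz": 0, "roll": 0, "jaw": 0},
  {"dx": 0, "dy": 0, "dz": 0, "roll": 0, "jaw": 0},
  {"dx": 0, "dy": 0, "dz": 0, "roll": 0, "jaw": 0},
  {"dx": 0, "dy": 0, "dz": 0, "roll": 0, "jaw": 0},
  {"dx": 0, "dy": 0, "dz": 0, "roll": 0, "jaw": 0},
  {"dx": 0, "dy": 0, "dz": 0, "roll": 0, "jaw": 0},
  {"dx": 0, "dy": 0, "dz": 0, "roll": 0, "jaw": 0},
])

```text
t: 31.95
eef_pos: [0.5272, 0.2973, 0.1897]
ee_rot: [-3.136, 0.001, -2.899]
force: [2.5, -17.0, 20.1]
width: 0.0094
gripper_force: 15.0
```

The hatch is against its shut stop, with 26 N of reaction. Now I release the bar and retreat upward.

Emit:
servo_tool([
  {"dx": 0, "dy": 0, "dz": 0, "roll": 0, "jaw": 0.25},
  {"dx": 0, "dy": 0, "dz": 0, "roll": 0, "jaw": 0.25},
  {"dx": 0, "dy": 0, "dz": 0, "roll": 0, "jaw": 0.25},
  {"dx": 0, "dy": 0, "dz": 0.01, "roll": 0, "jaw": 0.25},
  {"dx": 0, "dy": 0, "dz": 0.02, "roll": 0, "jaw": 0.25},
  {"dx": 0, "dy": 0, "dz": 0.04, "roll": 0, "jaw": 0.25},
  {"dx": 0, "dy": 0, "dz": 0.04, "roll": 0, "jaw": 0.25},
  {"dx": 0, "dy": -0.05, "dz": 0.02, "roll": 0, "jaw": 0.25},
  {"dx": 0, "dy": -0.05, "dz": 0, "roll": 0, "jaw": 0.25},
  {"dx": 0, "dy": -0.05, "dz": 0, "roll": 0, "jaw": 0.25},
])

```text
t: 33.2
eef_pos: [0.5258, 0.1501, 0.3172]
ee_rot: [3.141, 0.001, -2.898]
force: [0.6, -0.1, -0.8]
width: 0.0222
gripper_force: 0.0
```

Emit:
servo_tool([
  {"dx": 0, "dy": -0.05, "dz": 0, "roll": 0, "jaw": 0.25},
  {"dx": 0, "dy": -0.05, "dz": 0, "roll": 0, "jaw": 0.25},
  {"dx": 0, "dy": -0.05, "dz": 0, "roll": 0, "jaw": 0.25},
  {"dx": 0, "dy": 0, "dz": 0, "roll": 0, "jaw": 0.25},
  {"dx": 0, "dy": 0, "dz": 0, "roll": 0, "jaw": 0.25},
  {"dx": 0, "dy": 0, "dz": 0, "roll": 0, "jaw": 0.25},
  {"dx": 0, "dy": 0, "dz": 0, "roll": 0, "jaw": 0.25},
  {"dx": 0, "dy": 0, "dz": 0, "roll": 0, "jaw": 0.25},
  {"dx": 0, "dy": 0, "dz": 0, "roll": 0, "jaw": 0.25},
  {"dx": 0, "dy": 0, "dz": 0, "roll": 0, "jaw": 0.25},
])

```text
t: 34.45
eef_pos: [0.526, 0.0012, 0.3162]
ee_rot: [-3.142, -0.0, -2.899]
force: [0.5, -1.1, 0.6]
width: 0.0219
gripper_force: 0.0
```

```bash
python3 snap.py 9 side scene; python3 - <<'E'
from h import *
for n in("side9","scene9"):
    p,d,K,R,t=load(n); W=world(d,K,R,t); hsv=cv2.cvtColor(p,cv2.COLOR_RGB2HSV)
    y=(cv2.inRange(hsv,(22,120,80),(35,255,255))>0)&(d>0)&(np.linalg.norm(W-[.545,.21,.12],axis=-1)<.14)&(W[...,2]>.06)
    Q=W[y]
    for _ in range(4):
        c=Q.mean(0);w,v=np.linalg.eigh(np.cov((Q-c).T));nn=v[:,0]*np.sign(v[2,0]);Q=Q[abs((Q-c)@nn)<.006]
    print(n,len(Q),'tilt-45 deg',np.degrees(np.arccos(nn[2]))-45)
E
```

```text
side9 2113 tilt-45 deg -0.10344788286299433
scene9 2673 tilt-45 deg -0.04505060019211271
```

View pics/side9.png

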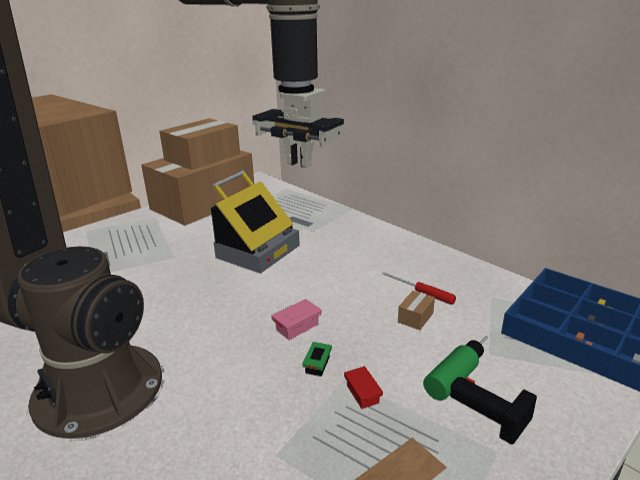

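The hatch at (255,215) is shut, measured within 0.1° of 45°. The carton, drill and screwdriver are where they were, and the arm is clear of everything.

```bash
python3 -c "
from station import *
print(job_done())"
```

```text
the job is handed in; nothing more can be done
None
```

I opened the hatch fully, seated the large green battery flush in the bay, shut the hatch to its stop and handed the job in at about 34.5 s; the carton, drill and screwdriver were left alone, and the judge's verdict was not shown.

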